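Tighten a housing cover evenly, crisscross, in two passes

TASK

Tighten the four quarter-turn wing fasteners on the cover of the heavy housing, evenly and crisscross: begin with the fastener at the corner where the pipe spigot sticks out, then the one diagonally opposite, then the remaining two. Go round twice in this order: on the first pass turn each only half way (its wings then lie diagonally, 45 degrees clockwise from loose), on the second pass turn each clockwise fully home to its stop.

Things in the scene. Friction and masses are not known exactly. Their poses are not given: they have to be found in the camera images.
- cover (a point): Centre of the top of a square aluminium cover (136 mm) on a fixed grey housing standing level at any yaw; 90 mm above the bench. z up, x, y along its edges. A 30 mm thick pipe spigot, 42 mm above the bench, sticks out at the +x +y corner to 124 mm from the centre. A fixed hex plug, 11 mm high, in the middle does not turn. Wing fasteners stand 50 mm from the centre along x and along y, one per corner.
- wing_spigot (a joint): Turn of the fastener at (+50, +50) mm on the cover, the spigot's corner; first. Radians, growing clockwise from above: 0 loose, its bar along the cover's x; 0.785 half way, diagonal; 1.571 home at the stop, along y. So the bar points along cover yaw minus this value. Starts at 0 to 0.15, stays where left.
- wing_opposite (a joint): The same for the fastener at (-50, -50) mm, diagonally opposite the spigot; second. Each fastener's wings are one upright dark steel bar 44 mm long and 12 mm thick, from 11 to 37 mm above the cover's top, on a 25 mm washer 4 mm thick. Take the bar across its 12 mm from above, about 26 mm above the cover. It keeps its height as it turns; friction 0.08 N m.
- wing_side_a (a joint): The same for the fastener at the (-50, +50) mm corner; third or fourth, as you like.
- wing_side_b (a joint): The same for the fastener at the (+50, -50) mm corner; third or fourth, as you like.

How it is judged:
By the outcome, as a careful person would: the job done as asked, in the order asked, and still so for the second after the job is handed in, with the robot touching nothing.
It also fails if it takes over 72 s, if anything falls off the work surface, if the arm or the gripper's body presses on something with over 40 N, if the wrist force passes 120 N, or if a joint passes its speed limit or range.

ROBOT

A 6-joint arm with a two-finger parallel gripper is mounted at the origin on a cart in front of the work surface, level with it; the furniture and walls round the work are solid. World frame = base frame: x ahead of the robot, y to its left, z up, the work surface at z = 0. Lengths are in m, angles in rad, forces in N, time in s.
With the tool pointing down it reaches from about 0.425 to 0.95 m from the base axis. Payload 3.5 kg.
Tool frame: the origin (TCP) lies on the centre line of the jaws, within the pads' length; the fingertips stand 17 mm ahead of it and the grasp point (between the pads) lies 2 mm behind it; z points along the fingers, y is the line along which they close (so a half turn about z gives the same grasp; the last joint's range is limited). The gripper opens to 85 mm and grips with 20 to 120 N. Pads are 22 mm wide; open, the fingers measure 114 mm over their backs; the gripper's body (76 mm by 85 mm) begins 54 mm behind the grasp point. The pads swing forward as they close: fully open they stand 13 mm farther back than shut.
Start: joints at [1.14, 0.286, 1.577, -0, 1.279, -0.15], TCP at [0.187, 0.649, 0.248] pointing down, gripper open.
Joint ranges: [-2.77, 2.77], [-0.9, 2.22], [0.21, 2.48], [-1.53, 4.67], [0.24, 2.81], [-2.84, 2.84]. Speed limits (rad/s): [2.79, 2.79, 3.14, 3.14, 3.14, 3.14].

INTERFACE

Orientations are given as a unit quaternion [x, y, z, w].
In Python, from plant import ctrl gives the robot as it stands. The module is installed in compiled form; this text tells all that it offers.
- The arm moves only by the tool drive_tool, never from a script. Its argument "moves" is a list of rows, each a list of 3 entries, a list of its own where there are three numbers: the turn, a rotation vector about the tool's x, y, z in rad, then the shift along the tool's x, y, z in m, then the finger opening in m, from 0 to 0.0854. A call has 1 to 5 rows; each row shifts and turns the commanded pose from where the row before left it, along the tool's axes as they then stand; what a row does not reach is not made up. A row lasts 1/8 s, in which the tool goes at most 62.5 mm and 10.7 degrees, less where a joint would pass 70% of its speed; a pose out of reach is approached as far as the arm can. A call with a gripper value outside its range is refused whole. The fingers move at their own pace and stop on an object; "grip_force" is the grip in N (left out, the last holds). Time passes only in rows, so rows that do not move let the fingers close. It gives the time, the measured TCP pose, the force, the opening and the grip force at its end, in the units of the state.
- ctrl.get_state(): the state, without advancing time (a new reading comes with each control period).
- ctrl.read_camera(name): name is "scene" or "side" or "wrist"; returns a dict with "image" (480x640x3 uint8, red, green, blue), "fx", "fy", "cx", "cy" (pixels), "dist" ([k1, k2, p1, p2, k3] as OpenCV has them; the pictures are not rectified), "R" (3x3) and "t" (3): a world point X has camera coordinates R X + t. Camera axes: x right, y down, z forward; pixel columns grow to the right and rows downward; lengths in m; the calibration is good to about 2 mm. A picture is of the moment at which its call begins. There is no depth.
- ctrl.sign_off(): hands the job in; it is judged then, once.
The state is a dict: "time": time; "qpos": joint angles; "dq": joint speeds; "joint_efforts": joint torques, N m; "eef_pos": TCP position; "tcp_rot": TCP orientation; "contact_force": force on the tool from outside, world axes, zero at the start; "wrist_torque": the same for the moment, N m; "opening": opening from 0.0 (shut) to 1.0 (fully open); "finger_force": force on a finger pad.
Only numpy, scipy, OpenCV 4.12 (cv2) and the standard library are available. Lean on these libraries where they do the work, as an engineer would, in place of code of your own. Each camera call takes 0.05 s, during which the arm holds its last target. There are 200 camera calls.

## Working session

There is one attempt and no reset: what is moved stays moved. The work goes in short steps, Python scripts to look and compute and a tool call to move; the robot and the scene stay as the last step left them, time stands still between calls to the robot, and variables do not carry over. Pictures are saved under pics/ and viewed, at most 10 in all, crops included, and the job is handed in when it is done.

Besides the shell and the picture viewer there is one more tool, called after "Call:" as name(argument=value, ...), one argument or row to a line, values as JSON. drive_tool: Moves the arm, as the interface text tells. Its arguments: {"type":"object","properties":{"moves":{"type":"array","items":{"type":"array"}},"grip_force":{"type":"number"}},"required":["moves"]}

```bash
mkdir -p pics; python3 - <<'E'
from plant import ctrl
import cv2,json,numpy as np
s=ctrl.get_state();print(s['time'],s['eef_pos'],s['tcp_rot'],s['opening'])
for n in['scene','side','wrist']:
    c=ctrl.read_camera(n);cv2.imwrite(f'pics/{n}0.png',c['image'][:,:,::-1])
    print(n,c['fx'],c['fy'],c['cx'],c['cy'],c['dist'],np.round(c['R'],3).tolist(),np.round(c['t'],3))
a=cv2.imread('pics/scene0.png');b=cv2.imread('pics/wrist0.png')
cv2.imwrite('pics/m0.png',cv2.resize(np.vstack([a,b]),None,fx=.62,fy=.62))
E
```

```text
0.0 [0.18677372 0.6479896  0.24691425] [ 1.39951663e-01  9.90157615e-01 -1.14579697e-03 -3.42596179e-04] 0.9985870302298705
scene 569.5095573039481 569.5095573039481 322.6269636528642 232.06524480000013 [-0.14298856  0.          0.          0.          0.        ] [[0.763, -0.647, -0.006], [-0.333, -0.384, -0.861], [0.555, 0.659, -0.508]] [-0.17   0.404  0.439]
side 522.2857759027743 522.2857759027743 321.61597763805537 240.82921412726682 [-0.14440346  0.          0.          0.          0.        ] [[0.962, -0.272, 0.021], [-0.145, -0.573, -0.807], [0.232, 0.773, -0.59]] [-0.382  0.371  0.579]
wrist 404.2770230728227 404.2770230728227 320.09469802169906 242.87358831987262 [-0.09133058  0.          0.          0.          0.        ] [[0.278, 0.961, -0.002], [0.917, -0.265, 0.3], [0.287, -0.085, -0.954]] [-0.675 -0.038  0.38 ]
```

View pics/scene0.png

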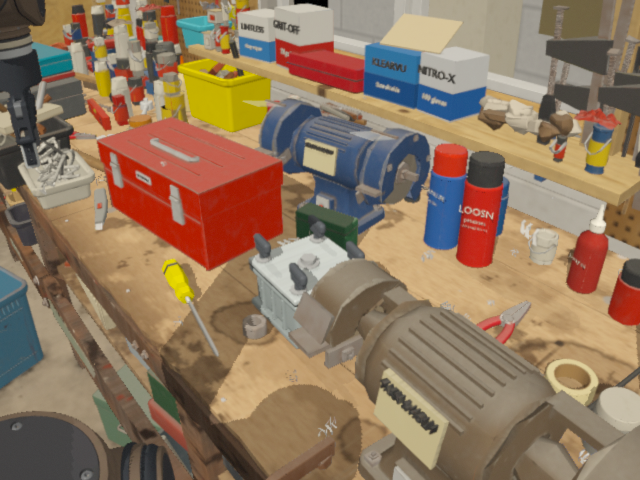

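View pics/wrist0.png

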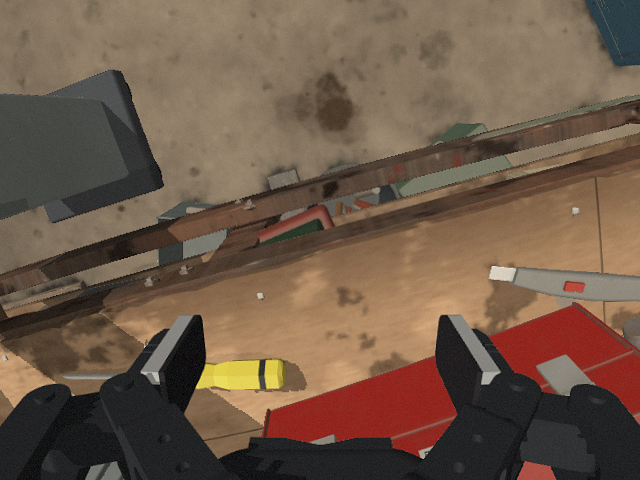

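The scene picture shows the housing at about (305,270), between the brown motor, the red toolbox and the blue grinder. A round pipe end is visible at (256,325).

```bash
python3 - <<'E'
import cv2,numpy as np
a=cv2.imread('pics/scene0.png')[215:355,225:385];a=cv2.resize(a,None,fx=4,fy=4,interpolation=cv2.INTER_CUBIC)
cv2.imwrite('pics/sc.png',a)
E
```

```text
(no output)
```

View pics/sc.png

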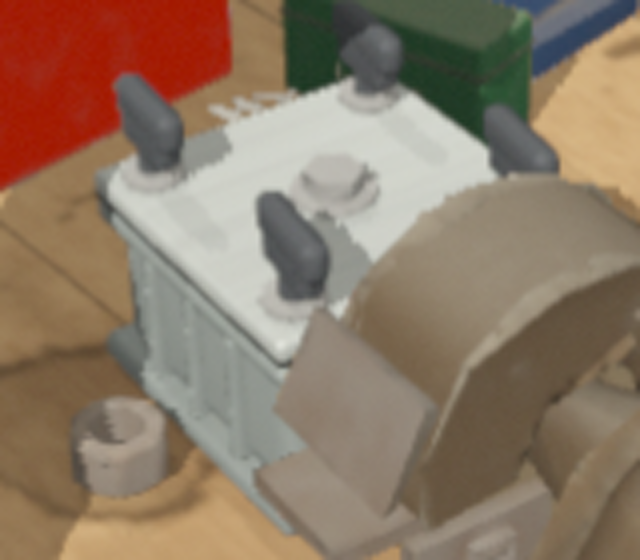

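View pics/side0.png

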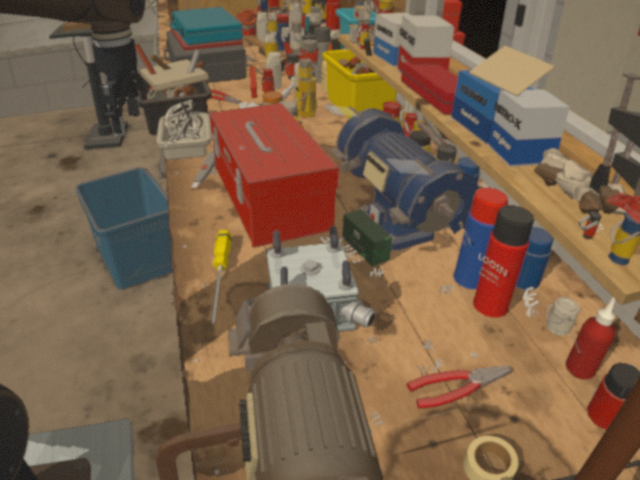

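The side picture shows the spigot at about (360,315), at the cover's lower-right corner. The ring in the scene picture is a loose part. In the scene picture the washers are at (264,259), (299,290) and (317.5,239), and the fourth is hidden.

```bash
cat > h.py <<'E'
import cv2,numpy as np
from plant import ctrl
def ray(c,uv,z):
    K=np.array([[c['fx'],0,c['cx']],[0,c['fy'],c['cy']],[0,0,1]])
    p=cv2.undistortPoints(np.array([[uv]],float),K,np.array(c['dist']))[0,0]
    R=np.array(c['R']);o=-R.T@np.array(c['t']);d=R.T@np.array([p[0],p[1],1])
    return (o+d*(z-o[2])/d[2])
def proj(c,X):
    K=np.array([[c['fx'],0,c['cx']],[0,c['fy'],c['cy']],[0,0,1]])
    return cv2.projectPoints(np.array(X,float).reshape(-1,1,3),cv2.Rodrigues(np.array(c['R']))[0],np.array(c['t']),K,np.array(c['dist']))[0][:,0]
E
python3 - <<'E'
from h import *
c=ctrl.read_camera('scene')
for n,uv,z in [('plug',(308.5,261),.098),('L',(263.7,258.7),.092),('near',(298.7,289.5),.092),('far',(317.5,238.8),.092)]:
    print(n,ray(c,uv,z).round(4))
s=ctrl.read_camera('side')
for n,uv,z in [('plug',(312,268),.098),('spig',(366,318),.05),]:
    print(n,ray(s,uv,z).round(4))
a=s['image'][215:345,250:400,::-1]
cv2.imwrite('pics/sd.png',cv2.resize(a,None,fx=4,fy=4,interpolation=cv2.INTER_CUBIC))
E
```

```text
plug [0.4645 0.3166 0.098 ]
L [0.4221 0.3736 0.092 ]
near [0.4136 0.2761 0.092 ]
far [0.5223 0.3648 0.092 ]
plug [0.4667 0.3134 0.098 ]
spig [0.5342 0.2239 0.05  ]
```

View pics/sd.png

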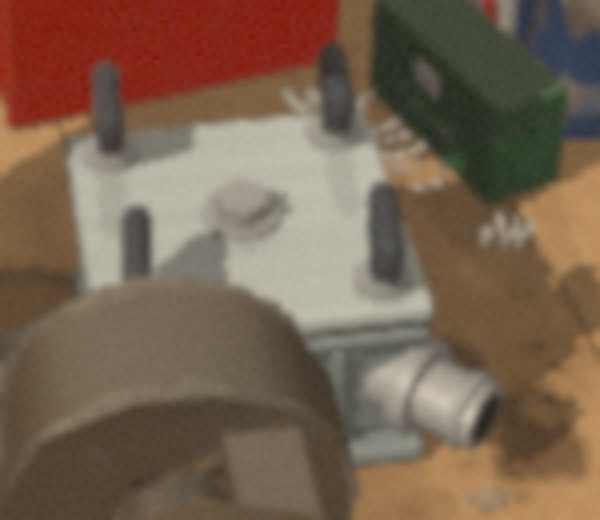

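The side crop confirms it: the spigot points towards world (+x,-y) from a centre at about (0.466,0.315). The cover's x-axis is therefore about -95°. I'll move above it for a close look.

Call:
drive_tool(
  moves=[
    [[0,0,0],[-0.03,-0.02,-0.04],0.085],
    [[0,0,0.1],[-0.047,-0.032,0],0.085],
    [[0,0,0],[-0.047,-0.032,0],0.085],
    [[0,0,0],[-0.047,-0.032,0],0.085],
    [[0,0,0],[-0.047,-0.032,0],0.085],
  ],
)

```text
time: 0.88
eef_pos: [0.3425, 0.4341, 0.2883]
tcp_rot: [0.189, 0.982, 0.0, 0.0]
contact_force: [1.2, 0.9, -0.7]
opening: 0.998
finger_force: 0.0
```

Call:
drive_tool(
  moves=[
    [[0,0,0],[-0.047,-0.032,0],0.085],
    [[0,0,0],[-0.047,-0.032,0],0.085],
    [[0,0,0.18],[0,0,0.02],0.085],
    [[0,0,0.18],[0,0,0.02],0.05],
    [[0,0,0.18],[0,0,0],0.05],
  ],
)

```text
time: 1.5
eef_pos: [0.4044, 0.3404, 0.246]
tcp_rot: [0.447, 0.894, -0.002, -0.001]
contact_force: [-1.1, -0.7, -0.9]
opening: 0.602
finger_force: 0.0
```

```bash
cat >> h.py <<'E'
from scipy.spatial.transform import Rotation as Ro
def plan(xyz,yaw):
    "yaw: deg of tool y axis. prints shift in tool axes now and turn about z"
    s=ctrl.get_state();R=Ro.from_quat(s['tcp_rot']).as_matrix()
    y=np.degrees(np.arctan2(R[1,1],R[0,1]))
    t=(y-yaw+90)%180-90
    print('t',s['time'],'pos',s['eef_pos'].round(4),'yaw',round(y,2),'q6',s['qpos'][5].round(2),'open',round(s['opening'],3),'tilt',R[:2,2].round(4))
    print('shift',(R.T@(np.array(xyz)-s['eef_pos'])).round(4),'turn',np.radians(t).round(4))
E
python3 - <<'E'
from h import *
plan([.4655,.315,.27],-5)
E
```

```text
t 1.5 pos [0.4044 0.3404 0.246 ] yaw 36.85 q6 -0.14 open 0.602 tilt [-0.0038 -0.0021]
shift [-0.0569  0.0335 -0.0242] turn 0.7305
```

Call:
drive_tool(
  moves=[
    [[0,0,0],[-0.057,0.033,-0.02],0.05],
    [[0,0,0.18],[0,0,0],0.05],
    [[0,0,0.18],[0,0,0],0.05],
    [[0,0,0.18],[0,0,0],0.04],
    [[0,0,0.18],[0,0,0],0.04],
  ],
)

```text
time: 2.12
eef_pos: [0.4604, 0.3182, 0.2664]
tcp_rot: [0.733, 0.68, -0.0, -0.0]
contact_force: [-0.3, -1.3, 0.3]
opening: 0.471
finger_force: 0.0
```

Call:
drive_tool(
  moves=[
    [[0,0,0],[0,0,0],0.04],
    [[0,0,0],[0,0,0],0.04],
  ],
)

```text
time: 2.38
eef_pos: [0.4604, 0.3183, 0.2665]
tcp_rot: [0.731, 0.683, -0.0, -0.0]
contact_force: [-0.6, 1.1, 0.0]
opening: 0.468
finger_force: 0.0
```

```bash
python3 - <<'E'
from h import *
plan([.4655,.315,.27],-5)
c=ctrl.read_camera('wrist');cv2.imwrite('pics/w1.png',c['image'][:,:,::-1])
np.savez('w1.npz',**c)
a=np.array([[.4655,.315,.09]])
print(proj(c,a), -np.array(c['R']).T@c['t'])
E
```

```text
t 2.375 pos [0.4604 0.3183 0.2665] yaw -3.86 q6 0.49 open 0.468 tilt [-0.0001 -0.    ]
shift [-0.0029  0.0053 -0.0035] turn 0.0198
[[327.80521693 225.13444845]] [0.4650781  0.39572621 0.39223543]
```

View pics/w1.png

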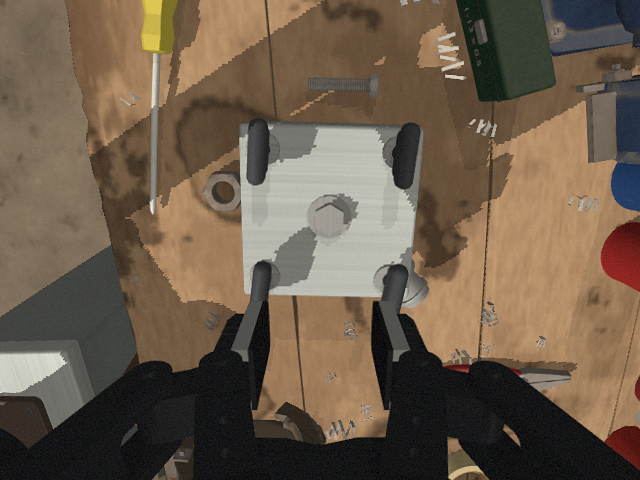

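The wrist view shows the cover from (240,125) to (420,297) with all four bars nearly along world y, and the spigot at (412,292) bottom right. I'll take an enlarged crop for precision.

```bash
python3 - <<'E'
from h import *
a=cv2.imread('pics/w1.png')[110:310,230:435]
cv2.imwrite('pics/w1c.png',cv2.resize(a,None,fx=3,fy=3,interpolation=cv2.INTER_CUBIC))
s=ctrl.read_camera('side');c=ctrl.read_camera('scene')
w=np.load('w1.npz')
for z in(.1,.15,.2,.25): print(z,ray(s,(290,286),z).round(3),ray(c,(352,262),z).round(3),ray(w,(290,404),z).round(3))
E
```

```text
0.1 [0.42  0.276 0.1  ] [0.51 0.27 0.1 ] [0.422 0.157 0.1  ]
0.15 [0.408 0.22  0.15 ] [0.458 0.215 0.15 ] [0.43  0.198 0.15 ]
0.2 [0.396 0.164 0.2  ] [0.406 0.16  0.2  ] [0.437 0.239 0.2  ]
0.25 [0.384 0.108 0.25 ] [0.354 0.106 0.25 ] [0.444 0.28  0.25 ]
```

View pics/w1c.png

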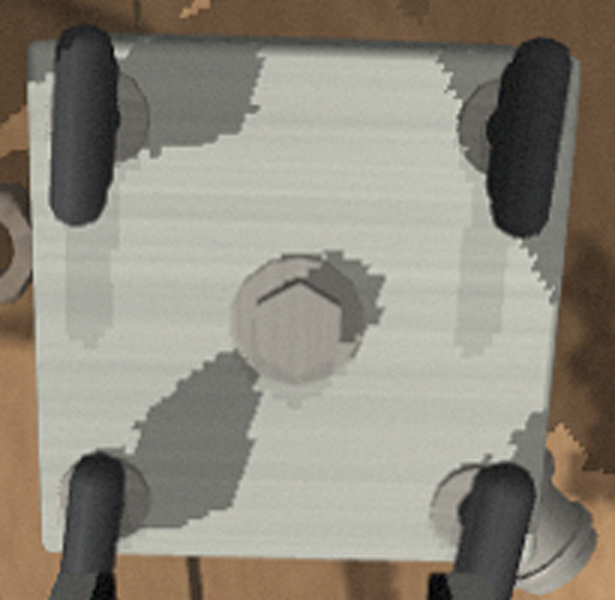

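The crop shows the plug at (297,318) and the washers near (104,115), (503,125), (105,497) and (477,508). I'll fit the cover pose to these.

```bash
python3 - <<'E'
from h import *
from scipy.optimize import least_squares
w=np.load('w1.npz')
f=lambda u,v:(230+u/3,110+v/3)
# cover x ~ world -y, cover y ~ world +x
pts=[((0,0,.006),f(297,318)),((-.05,-.05,.004),f(104,115)),((-.05,.05,.004),f(503,125)),((.05,-.05,.004),f(105,497)),((.05,.05,.004),f(477,508)),
((-.068,-.068,0),f(28,40)),((.068,-.068,0),f(43,554)),((-.068,.068,0),f(582,45)),((.068,.068,0),f(535,563))]
M=np.array([p[0] for p in pts]);P=np.array([p[1] for p in pts])
def W(p,m):
    c,s=np.cos(p[2]),np.sin(p[2]);return m@np.array([[c,s,0],[-s,c,0],[0,0,1]])+[p[0],p[1],.09]
r=least_squares(lambda p:(proj(w,W(p,M))-P).ravel(),[.4655,.315,-1.66],loss='soft_l1')
print(r.x,np.degrees(r.x[2]),r.fun.reshape(-1,2).round(1).tolist())
F={'spigot':(.05,.05),'opp':(-.05,-.05),'a':(-.05,.05),'b':(.05,-.05)}
for k,v in F.items(): print(k,W(r.x,np.array([[*v,0]])).round(4))
for k,a,b in [('opp',(88,45),(78,205)),('a',(543,55),(515,220)),('b',(97,475),(85,590)),('spig',(503,480),(480,590))]:
    A=ray(w,f(*a),.127);B=ray(w,f(*b),.127);d=B-A;print(k,np.degrees(np.arctan2(d[1],d[0])).round(1),'mid',((A+B)/2).round(4))
plan([*W(r.x,np.array([[.05,.05,0]]))[0,:2],.2],np.degrees(r.x[2])+90)
E
```

```text
[ 0.46682534  0.32272881 -1.65949044] -95.08179854631521 [[0.1, 1.2], [-2.8, -0.1], [1.8, -0.4], [-0.5, 0.8], [0.9, -0.5], [-1.8, -1.0], [-0.6, -0.1], [0.7, 1.5], [0.8, -0.1]]
spigot [[0.5122 0.2685 0.09  ]]
opp [[0.4215 0.377  0.09  ]]
a [[0.5211 0.3681 0.09  ]]
b [[0.4126 0.2774 0.09  ]]
opp -99.8 mid [0.4233 0.3768 0.127 ]
a -100.6 mid [0.5192 0.3677 0.127 ]
b -102.1 mid [0.4144 0.282  0.127 ]
spig -101.6 mid [0.5097 0.2748 0.127 ]
t 2.525 pos [0.4605 0.3183 0.2665] yaw -3.94 q6 0.49 open 0.467 tilt [0. 0.]
shift [-0.0461  0.055   0.0665] turn 0.0199
```

Call:
drive_tool(
  moves=[
    [[0,0,0],[-0.023,0.027,0.03],0.04],
    [[0,0,0],[-0.024,0.028,0.03],0.04],
    [[0,0,0.13],[0,0,0.03],0.04],
    [[0,0,0],[0,0,0.02],0.04],
    [[0,0,0],[0,0,0],0.04],
  ],
)

```text
time: 3.15
eef_pos: [0.5108, 0.2675, 0.1546]
tcp_rot: [0.773, 0.634, -0.002, -0.001]
contact_force: [0.3, 0.8, 0.9]
opening: 0.472
finger_force: 0.0
```

```bash
python3 - <<'E'
from h import *
plan([.512,.268,.117],-11.5)
c=ctrl.read_camera('wrist');cv2.imwrite('pics/w2.png',c['image'][:,:,::-1])
np.savez('w2.npz',**c)
E
```

```text
t 3.15 pos [0.5108 0.2675 0.1546] yaw -11.31 q6 0.5 open 0.472 tilt [-0.0037 -0.0012]
shift [0.0008 0.0012 0.0376] turn 0.0033
```

View pics/w2.png

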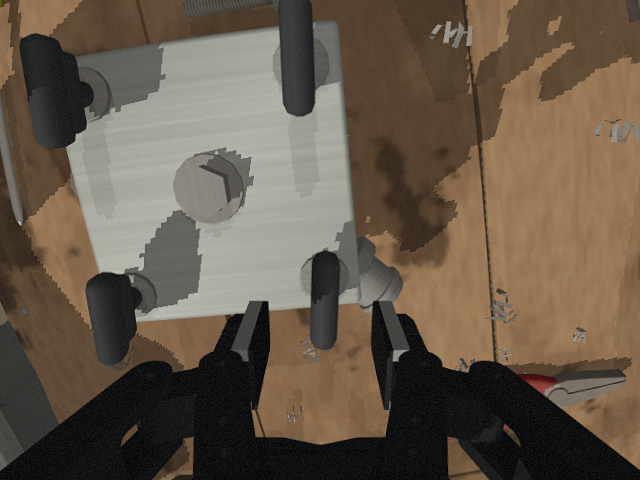

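The spigot bar at (324,300) is centred and aligned between the fingers. Next I descend and grip.

Call:
drive_tool(
  moves=[
    [[0,0,0],[0,0.001,0.037],0.04],
    [[0,0,0],[0,0,0],0.025],
    [[0,0,0],[0,0,0],0.008],
    [[0,0,0],[0,0,0],0.008],
    [[0,0,0],[0,0,0],0.008],
  ],
  grip_force=30,
)

```text
time: 3.82
eef_pos: [0.5127, 0.2679, 0.1209]
tcp_rot: [0.774, 0.633, -0.0, -0.0]
contact_force: [-4.5, 0.3, 3.0]
opening: 0.134
finger_force: 34.8
```

```bash
python3 - <<'E'
from h import *
plan([.512,.268,.117],-50.1)
s=ctrl.get_state();print(s['contact_force'],s['wrist_torque'],s['finger_force'])
E
```

```text
t 3.825 pos [0.5127 0.2679 0.1209] yaw -11.44 q6 0.5 open 0.134 tilt [-0.0008  0.0007]
shift [-0.     -0.0007  0.0039] turn 0.6747
[-4.45964954  0.31116759  3.03116714] [ 0.07252609  0.83245461 -0.03742939] 34.773645121604204
```

Call:
drive_tool(
  moves=[
    [[0,0,0.16],[0,0,0],0.008],
    [[0,0,0.16],[0,0,0],0.008],
    [[0,0,0.16],[0,0,0],0.008],
    [[0,0,0.16],[0,0,0],0.008],
    [[0,0,0.035],[0,0,0],0.008],
  ],
)

```text
time: 4.45
eef_pos: [0.5134, 0.2674, 0.1209]
tcp_rot: [0.94, 0.341, 0.0, 0.0]
contact_force: [-4.4, -1.1, 4.3]
opening: 0.137
finger_force: 34.8
```

Call:
drive_tool(
  moves=[
    [[0,0,0],[0,0,0],0.008],
    [[0,0,0],[0,0,0],0.008],
  ],
)

```text
time: 4.7
eef_pos: [0.5134, 0.2674, 0.1209]
tcp_rot: [0.94, 0.342, 0.0, 0.0]
contact_force: [-5.4, -1.7, 6.1]
opening: 0.133
finger_force: 35.2
```

```bash
python3 - <<'E'
from h import *
plan([.512,.268,.117],-50.1)
s=ctrl.get_state();print(s['contact_force'],s['wrist_torque'],s['finger_force'])
plan([.4215,.376,.16],-10)
E
```

```text
t 4.7 pos [0.5134 0.2674 0.1209] yaw -50.03 q6 1.18 open 0.133 tilt [ 0.0006 -0.    ]
shift [-0.0007 -0.0013  0.0039] turn 0.0012
[-5.40998639 -1.72161605  6.05866948] [-0.31701001  0.77618433 -0.09256856] 35.19272167235613
t 4.7 pos [0.5134 0.2674 0.1209] yaw -50.03 q6 1.18 open 0.133 tilt [ 0.0006 -0.    ]
shift [-0.0006 -0.1422 -0.0392] turn -0.6987
```

Call:
drive_tool(
  moves=[
    [[0,0,0],[0,0,0],0.03],
    [[0,0,0],[0,0,0],0.035],
    [[0,0,0],[0,0,-0.04],0.04],
    [[0,0,0],[0,-0.05,0],0.04],
    [[0,0,0],[0,-0.05,0],0.04],
  ],
)

```text
time: 5.32
eef_pos: [0.4495, 0.3449, 0.1604]
tcp_rot: [0.94, 0.34, 0.002, -0.0]
contact_force: [0.4, 0.8, -0.6]
opening: 0.469
finger_force: 0.0
```

Call:
drive_tool(
  moves=[
    [[0,0,-0.175],[0,-0.042,0],0.04],
    [[0,0,-0.175],[0,0,0],0.04],
    [[0,0,-0.175],[0,0,0],0.04],
    [[0,0,-0.175],[0,0,0],0.04],
    [[0,0,0],[0,0,0],0.04],
  ],
)

```text
time: 5.95
eef_pos: [0.4223, 0.3765, 0.1594]
tcp_rot: [0.767, 0.642, 0.0, 0.0]
contact_force: [0.7, -0.4, -0.2]
opening: 0.471
finger_force: 0.0
```

```bash
python3 - <<'E'
from h import *
plan([.4215,.376,.12],-10)
c=ctrl.read_camera('wrist');cv2.imwrite('pics/w3.png',c['image'][:,:,::-1])
E
```

```text
t 5.95 pos [0.4223 0.3765 0.1594] yaw -10.11 q6 0.73 open 0.471 tilt [0.0008 0.0004]
shift [-0.0007 -0.0007  0.0394] turn -0.002
```

View pics/w3.png

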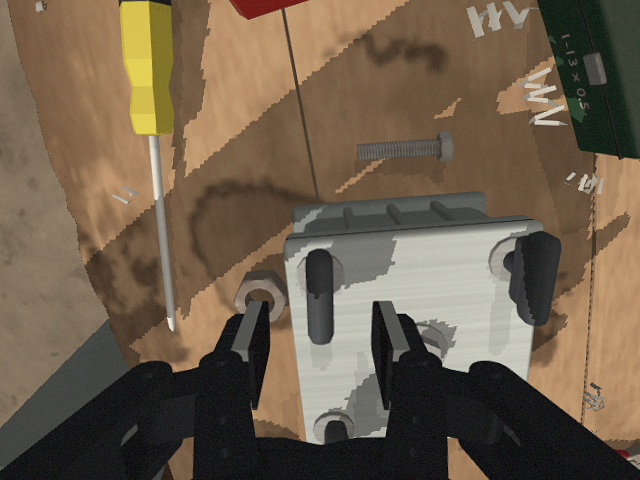

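The opposite bar at (320,300) is centred and aligned between the fingers.

Call:
drive_tool(
  moves=[
    [[0,0,0],[0,0,0.038],0.04],
    [[0,0,0],[0,0,0],0.025],
    [[0,0,0],[0,0,0],0.008],
    [[0,0,0],[0,0,0],0.008],
    [[0,0,0],[0,0,0],0.008],
  ],
)

```text
time: 6.62
eef_pos: [0.4221, 0.3764, 0.1217]
tcp_rot: [0.766, 0.642, 0.0, 0.0]
contact_force: [0.9, 0.4, -5.4]
opening: 0.137
finger_force: 36.3
```

Call:
drive_tool(
  moves=[
    [[0,0,0.175],[0,0,0],0.008],
    [[0,0,0.175],[0,0,0],0.008],
    [[0,0,0.175],[0,0,0],0.008],
    [[0,0,0.175],[0,0,0],0.008],
    [[0,0,0],[0,0,0],0.008],
  ],
)

```text
time: 7.25
eef_pos: [0.4226, 0.3761, 0.1217]
tcp_rot: [0.94, 0.342, 0.001, 0.0]
contact_force: [3.1, -2.0, -4.7]
opening: 0.134
finger_force: 36.3
```

```bash
python3 - <<'E'
from h import *
plan([.4215,.376,.12],-50.1)
s=ctrl.get_state();print(s['contact_force'],s['wrist_torque'],s['finger_force'])
plan([.521,.367,.16],-10.5)
E
```

```text
t 7.25 pos [0.4226 0.3761 0.1217] yaw -50.04 q6 1.42 open 0.134 tilt [ 0.0015 -0.0004]
shift [-0.0009 -0.0006  0.0017] turn 0.0011
[ 3.06385988 -1.99528693 -4.71325603] [-0.33375602 -0.42878382 -0.06686428] 36.26704853028059
t 7.25 pos [0.4226 0.3761 0.1217] yaw -50.04 q6 1.42 open 0.134 tilt [ 0.0015 -0.0004]
shift [ 0.0696  0.0702 -0.0381] turn -0.69
```

Call:
drive_tool(
  moves=[
    [[0,0,0],[0,0,0],0.03],
    [[0,0,0],[0,0,0],0.035],
    [[0,0,0],[0,0,-0.038],0.04],
    [[0,0,0],[0.035,0.035,0],0.04],
    [[0,0,-0.17],[0.035,0.035,0],0.04],
  ],
)

```text
time: 7.88
eef_pos: [0.5221, 0.3684, 0.1617]
tcp_rot: [0.906, 0.423, 0.002, -0.0]
contact_force: [0.5, 0.1, 0.3]
opening: 0.47
finger_force: 0.0
```

Call:
drive_tool(
  moves=[
    [[0,0,-0.175],[0,0,0],0.04],
    [[0,0,-0.175],[0,0,0],0.04],
    [[0,0,-0.17],[0,0,0],0.04],
    [[0,0,0],[0,0,0],0.04],
  ],
)

```text
time: 8.38
eef_pos: [0.5209, 0.3678, 0.1602]
tcp_rot: [0.77, 0.638, 0.001, -0.0]
contact_force: [-0.2, -0.4, 0.2]
opening: 0.47
finger_force: 0.0
```

```bash
python3 - <<'E'
from h import *
plan([.521,.367,.12],-10.5)
E
```

```text
t 8.375 pos [0.5209 0.3678 0.1602] yaw -10.67 q6 0.64 open 0.47 tilt [0.0008 0.0007]
shift [-0.0008  0.0003  0.0402] turn -0.0029
```

Call:
drive_tool(
  moves=[
    [[0,0,0],[0,0,0.038],0.04],
    [[0,0,0],[0,0,0],0.025],
    [[0,0,0],[0,0,0],0.008],
    [[0,0,0],[0,0,0],0.008],
    [[0,0,0],[0,0,0],0.008],
  ],
)

```text
time: 9.0
eef_pos: [0.5215, 0.3673, 0.1218]
tcp_rot: [0.77, 0.639, 0.001, 0.001]
contact_force: [4.7, -0.8, -6.4]
opening: 0.134
finger_force: 36.4
```

Call:
drive_tool(
  moves=[
    [[0,0,0.172],[0,0,0],0.008],
    [[0,0,0.172],[0,0,0],0.008],
    [[0,0,0.172],[0,0,0],0.008],
    [[0,0,0.172],[0,0,0],0.008],
    [[0,0,0],[0,0,0],0.008],
  ],
)

```text
time: 9.62
eef_pos: [0.5222, 0.367, 0.1218]
tcp_rot: [0.94, 0.341, 0.002, 0.001]
contact_force: [6.1, -1.5, -7.4]
opening: 0.129
finger_force: 36.2
```

```bash
python3 - <<'E'
from h import *
s=ctrl.get_state();print(s['contact_force'],s['wrist_torque'],s['finger_force'])
plan([.413,.2765,.16],-12)
E
```

```text
[ 6.10038612 -1.49094612 -7.38456008] [-0.26727206 -1.02806496 -0.06662364] 36.240872321650386
t 9.625 pos [0.5222 0.367  0.1218] yaw -50.12 q6 1.33 open 0.129 tilt [ 0.0039 -0.0002]
shift [-0.1417 -0.0005 -0.0386] turn -0.6653
```

Call:
drive_tool(
  moves=[
    [[0,0,0],[0,0,0],0.03],
    [[0,0,0],[0,0,0],0.035],
    [[0,0,0],[0,0,-0.038],0.04],
    [[0,0,0],[-0.05,0,0],0.04],
    [[0,0,0],[-0.05,0,0],0.04],
  ],
)

```text
time: 10.25
eef_pos: [0.4436, 0.3033, 0.1612]
tcp_rot: [0.94, 0.342, 0.001, -0.0]
contact_force: [-0.6, -0.2, -0.9]
opening: 0.469
finger_force: 0.0
```

Call:
drive_tool(
  moves=[
    [[0,0,-0.16],[-0.041,0,0],0.04],
    [[0,0,-0.17],[0,0,0],0.04],
    [[0,0,-0.17],[0,0,0],0.04],
    [[0,0,-0.165],[0,0,0],0.04],
    [[0,0,0],[0,0,0],0.04],
  ],
)

```text
time: 10.88
eef_pos: [0.4125, 0.2773, 0.1604]
tcp_rot: [0.777, 0.629, 0.001, -0.0]
contact_force: [-0.9, 0.5, -0.6]
opening: 0.467
finger_force: 0.0
```

```bash
python3 - <<'E'
from h import *
plan([.413,.2765,.12],-12)
E
```

```text
t 10.875 pos [0.4125 0.2773 0.1604] yaw -12.01 q6 0.6 open 0.467 tilt [0.0009 0.0009]
shift [-0.0008  0.0006  0.0404] turn -0.0002
```

Call:
drive_tool(
  moves=[
    [[0,0,0],[-0.001,0.001,0.038],0.04],
    [[0,0,0],[0,0,0],0.025],
    [[0,0,0],[0,0,0],0.008],
    [[0,0,0],[0,0,0],0.008],
    [[0,0,0],[0,0,0],0.008],
  ],
)

```text
time: 11.5
eef_pos: [0.4128, 0.2759, 0.122]
tcp_rot: [0.777, 0.63, -0.0, -0.0]
contact_force: [-4.8, 0.5, -0.0]
opening: 0.138
finger_force: 35.2
```

Call:
drive_tool(
  moves=[
    [[0,0,0.166],[0,0,0],0.008],
    [[0,0,0.166],[0,0,0],0.008],
    [[0,0,0.166],[0,0,0],0.008],
    [[0,0,0.166],[0,0,0],0.008],
    [[0,0,0],[0,0,0],0.008],
  ],
)

```text
time: 12.12
eef_pos: [0.4128, 0.2759, 0.122]
tcp_rot: [0.939, 0.343, -0.001, -0.0]
contact_force: [-5.4, -0.1, 1.0]
opening: 0.135
finger_force: 35.3
```

```bash
python3 - <<'E'
from h import *
s=ctrl.get_state();print(s['contact_force'],s['wrist_torque'],s['finger_force'])
plan([.513,.2675,.16],-50.1)
E
```

```text
[-5.42953399 -0.12341651  1.01617846] [-0.06289191  0.84454413 -0.09990422] 35.31950728967786
t 12.125 pos [0.4128 0.2759 0.122 ] yaw -49.88 q6 1.25 open 0.135 tilt [-0.0015 -0.    ]
shift [ 0.0712  0.0709 -0.0382] turn 0.0039
```

Call:
drive_tool(
  moves=[
    [[0,0,0],[0,0,0],0.03],
    [[0,0,0],[0,0,0],0.035],
    [[0,0,0],[0,0,-0.038],0.035],
    [[0,0,0],[0.036,0.036,0],0.035],
    [[0,0,0],[0.035,0.035,0],0.035],
  ],
)

```text
time: 12.75
eef_pos: [0.5157, 0.2673, 0.1613]
tcp_rot: [0.939, 0.343, 0.002, 0.0]
contact_force: [0.4, -0.2, -0.8]
opening: 0.409
finger_force: 0.0
```

Call:
drive_tool(
  moves=[
    [[0,0,0],[0,0,0],0.035],
    [[0,0,0],[0,0,0.036],0.035],
    [[0,0,0],[0,0,0],0.025],
    [[0,0,0],[0,0,0],0.008],
    [[0,0,0],[0,0,0],0.008],
  ],
)

```text
time: 13.38
eef_pos: [0.5128, 0.2671, 0.1238]
tcp_rot: [0.939, 0.343, -0.0, -0.0]
contact_force: [-0.1, -0.9, -3.7]
opening: 0.135
finger_force: 35.7
```

Call:
drive_tool(
  moves=[
    [[0,0,0],[0,0,0],0.008],
    [[0,0,0.18],[0,0,0],0.008],
    [[0,0,0.18],[0,0,0],0.008],
    [[0,0,0.18],[0,0,0],0.008],
    [[0,0,0.18],[0,0,0],0.008],
  ],
)

```text
time: 14.0
eef_pos: [0.5131, 0.2666, 0.1238]
tcp_rot: [1.0, -0.013, -0.0, 0.001]
contact_force: [-2.4, -2.1, -1.7]
opening: 0.134
finger_force: 35.9
```

```bash
python3 - <<'E'
from h import *
s=ctrl.get_state();print(s['contact_force'],s['wrist_torque'],s['finger_force'])
plan([.513,.2675,.16],-95.1)
E
```

```text
[-2.41073358 -2.05477965 -1.65488413] [-0.35745159  0.30987503  0.02908912] 35.93312278389931
t 14.0 pos [0.5131 0.2666 0.1238] yaw -91.5 q6 1.9 open 0.134 tilt [-0.0007 -0.0014]
shift [-0.0001 -0.0008 -0.0362] turn 0.0628
```

Call:
drive_tool(
  moves=[
    [[0,0,0.06],[0,0,0],0.008],
    [[0,0,0.03],[0,0,0],0.008],
    [[0,0,0.03],[0,0,0],0.008],
    [[0,0,0],[0,0,0],0.008],
  ],
)

```text
time: 14.5
eef_pos: [0.5131, 0.2666, 0.1238]
tcp_rot: [0.998, -0.069, -0.0, 0.001]
contact_force: [-3.6, -4.2, 0.3]
opening: 0.135
finger_force: 47.1
```

```bash
python3 - <<'E'
from h import *
s=ctrl.get_state();print(s['contact_force'],s['wrist_torque'],s['finger_force'])
plan([.4225,.376,.16],-50.1)
E
```

```text
[-3.60933666 -4.15134742  0.25772847] [-0.65307636  0.60874742  1.08091995] 47.05578828351804
t 14.5 pos [0.5131 0.2666 0.1238] yaw -97.88 q6 2.01 open 0.135 tilt [-0.0007 -0.0022]
shift [-0.1048 -0.0959 -0.0364] turn -0.834
```

The wrist torque jumped to 1.1 N m, so the spigot fastener is at its stop. Next is the opposite one.

Call:
drive_tool(
  moves=[
    [[0,0,0],[0,0,0],0.03],
    [[0,0,0],[0,0,0],0.035],
    [[0,0,0],[0,0,-0.038],0.035],
    [[0,0,0],[-0.035,-0.032,0],0.035],
    [[0,0,0],[-0.035,-0.032,0],0.035],
  ],
)

```text
time: 15.12
eef_pos: [0.4538, 0.3416, 0.1631]
tcp_rot: [0.997, -0.072, 0.002, -0.002]
contact_force: [0.9, 0.5, 0.0]
opening: 0.412
finger_force: 0.0
```

Call:
drive_tool(
  moves=[
    [[0,0,-0.16],[-0.035,-0.032,0],0.035],
    [[0,0,-0.17],[0,0,0],0.035],
    [[0,0,-0.17],[0,0,0],0.035],
    [[0,0,-0.17],[0,0,0],0.035],
    [[0,0,-0.165],[0,0,0],0.035],
  ],
)

```text
time: 15.75
eef_pos: [0.4235, 0.3777, 0.1622]
tcp_rot: [0.94, 0.342, 0.001, -0.001]
contact_force: [0.9, -0.4, -0.3]
opening: 0.414
finger_force: 0.0
```

Call:
drive_tool(
  moves=[
    [[0,0,0],[0,0,0],0.035],
  ],
)

```text
time: 15.88
eef_pos: [0.4234, 0.3774, 0.1621]
tcp_rot: [0.941, 0.339, 0.001, -0.001]
contact_force: [0.7, 0.1, 0.0]
opening: 0.412
finger_force: 0.0
```

```bash
python3 - <<'E'
from h import *
plan([.4225,.376,.122],-50.1)
E
```

```text
t 15.875 pos [0.4234 0.3774 0.1621] yaw -50.42 q6 1.43 open 0.412 tilt [0.0013 0.0018]
shift [-0.0017  0.0005  0.0401] turn -0.0055
```

Call:
drive_tool(
  moves=[
    [[0,0,0],[-0.002,0,0.039],0.035],
    [[0,0,0],[0,0,0],0.025],
    [[0,0,0],[0,0,0],0.008],
    [[0,0,0],[0,0,0],0.008],
    [[0,0,0],[0,0,0],0.008],
  ],
)

```text
time: 16.5
eef_pos: [0.4216, 0.3755, 0.1229]
tcp_rot: [0.941, 0.34, 0.0, 0.0]
contact_force: [0.9, -2.1, -3.8]
opening: 0.13
finger_force: 35.7
```

Call:
drive_tool(
  moves=[
    [[0,0,0.18],[0,0,0],0.008],
    [[0,0,0.18],[0,0,0],0.008],
    [[0,0,0.18],[0,0,0],0.008],
    [[0,0,0.18],[0,0,0],0.008],
    [[0,0,0.06],[0,0,0],0.008],
  ],
)

```text
time: 17.12
eef_pos: [0.4217, 0.3756, 0.1229]
tcp_rot: [0.999, -0.044, 0.001, -0.0]
contact_force: [0.3, -1.1, -3.7]
opening: 0.13
finger_force: 35.7
```

Call:
drive_tool(
  moves=[
    [[0,0,0.03],[0,0,0],0.008],
    [[0,0,0.03],[0,0,0],0.008],
    [[0,0,0],[0,0,0],0.008],
  ],
)

```text
time: 17.5
eef_pos: [0.4217, 0.3756, 0.123]
tcp_rot: [0.997, -0.071, 0.001, 0.0]
contact_force: [0.5, -1.6, -0.3]
opening: 0.131
finger_force: 49.5
```

```bash
python3 - <<'E'
from h import *
s=ctrl.get_state();print(s['contact_force'],s['wrist_torque'],s['finger_force'])
plan([.5215,.3675,.16],-50.1)
E
```

```text
[ 0.49646196 -1.57189541 -0.26965334] [-0.30271173 -0.17830293  1.06863594] 49.4776249299149
t 17.5 pos [0.4217 0.3756 0.123 ] yaw -98.2 q6 2.26 open 0.131 tilt [ 0.0014 -0.0007]
shift [ 0.1    -0.0062 -0.0369] turn -0.8394
```

The torque is 1.07 N m, so this one is home too. Next is side a.

Call:
drive_tool(
  moves=[
    [[0,0,0],[0,0,0],0.03],
    [[0,0,0],[0,0,0],0.035],
    [[0,0,0],[0,0,-0.038],0.035],
    [[0,0,0],[0.05,-0.003,0],0.035],
    [[0,0,-0.16],[0.05,-0.003,0],0.035],
  ],
)

```text
time: 18.12
eef_pos: [0.5227, 0.3678, 0.1623]
tcp_rot: [1.0, 0.009, 0.001, -0.001]
contact_force: [0.2, -0.3, 0.1]
opening: 0.416
finger_force: 0.0
```

Call:
drive_tool(
  moves=[
    [[0,0,-0.17],[0,0,0],0.035],
    [[0,0,-0.17],[0,0,0],0.035],
    [[0,0,-0.17],[0,0,0],0.035],
    [[0,0,-0.165],[0,0,0],0.035],
    [[0,0,0],[0,0,0],0.035],
  ],
)

```text
time: 18.75
eef_pos: [0.5214, 0.3672, 0.1609]
tcp_rot: [0.942, 0.336, 0.0, -0.0]
contact_force: [0.1, -0.1, -0.0]
opening: 0.409
finger_force: 0.0
```

```bash
python3 - <<'E'
from h import *
plan([.5215,.3675,.122],-50.1)
E
```

```text
t 18.75 pos [0.5214 0.3672 0.1609] yaw -50.71 q6 1.34 open 0.409 tilt [0.0003 0.001 ]
shift [ 0.0002 -0.0001  0.0389] turn -0.0107
```

Call:
drive_tool(
  moves=[
    [[0,0,0],[0,0,0.038],0.035],
    [[0,0,0],[0,0,0],0.025],
    [[0,0,0],[0,0,0],0.008],
    [[0,0,0],[0,0,0],0.008],
    [[0,0,0],[0,0,0],0.008],
  ],
)

```text
time: 19.38
eef_pos: [0.5214, 0.3664, 0.1226]
tcp_rot: [0.941, 0.337, -0.0, 0.0]
contact_force: [1.6, -3.5, -4.4]
opening: 0.131
finger_force: 35.7
```

Call:
drive_tool(
  moves=[
    [[0,0,0.18],[0,0,0],0.008],
    [[0,0,0.18],[0,0,0],0.008],
    [[0,0,0.18],[0,0,0],0.008],
    [[0,0,0.18],[0,0,0],0.008],
    [[0,0,0.06],[0,0,0],0.008],
  ],
)

```text
time: 20.0
eef_pos: [0.5216, 0.3664, 0.1226]
tcp_rot: [0.999, -0.047, 0.0, 0.001]
contact_force: [2.9, -4.4, -4.2]
opening: 0.132
finger_force: 35.7
```

Call:
drive_tool(
  moves=[
    [[0,0,0.03],[0,0,0],0.008],
    [[0,0,0.02],[0,0,0],0.008],
    [[0,0,0],[0,0,0],0.008],
  ],
)

```text
time: 20.38
eef_pos: [0.5216, 0.3664, 0.1227]
tcp_rot: [0.998, -0.068, 0.001, 0.001]
contact_force: [2.5, -5.1, -4.1]
opening: 0.134
finger_force: 46.8
```

```bash
python3 - <<'E'
from h import *
s=ctrl.get_state();print(s['contact_force'],s['wrist_torque'],s['finger_force'])
plan([.413,.276,.16],-50.1)
E
```

```text
[ 2.53339148 -5.11642975 -4.07456306] [-0.69339872 -0.39042018  0.93892361] 46.823283049088786
t 20.375 pos [0.5216 0.3664 0.1227] yaw -97.85 q6 2.16 open 0.134 tilt [ 0.0014 -0.0022]
shift [-0.0951  0.1044 -0.0373] turn -0.8334
```

Call:
drive_tool(
  moves=[
    [[0,0,0],[0,0,0],0.03],
    [[0,0,0],[0,0,0],0.035],
    [[0,0,0],[0,0,-0.038],0.035],
    [[0,0,0],[-0.032,0.035,0],0.035],
    [[0,0,0],[-0.032,0.035,0],0.035],
  ],
)

```text
time: 21.0
eef_pos: [0.448, 0.3071, 0.1624]
tcp_rot: [0.997, -0.071, 0.001, -0.001]
contact_force: [0.4, -0.4, 0.5]
opening: 0.413
finger_force: 0.0
```

Call:
drive_tool(
  moves=[
    [[0,0,-0.16],[-0.032,0.034,0],0.035],
    [[0,0,-0.17],[0,0,0],0.035],
    [[0,0,-0.17],[0,0,0],0.035],
    [[0,0,-0.17],[0,0,0],0.035],
    [[0,0,-0.16],[0,0,0],0.035],
  ],
)

```text
time: 21.62
eef_pos: [0.4119, 0.2784, 0.1617]
tcp_rot: [0.941, 0.34, 0.001, -0.001]
contact_force: [0.7, 0.4, 0.2]
opening: 0.41
finger_force: 0.0
```

Call:
drive_tool(
  moves=[
    [[0,0,0],[0,0,0],0.035],
  ],
)

```text
time: 21.75
eef_pos: [0.4118, 0.2782, 0.1615]
tcp_rot: [0.942, 0.337, 0.001, -0.001]
contact_force: [0.3, -0.5, 0.6]
opening: 0.413
finger_force: 0.0
```

```bash
python3 - <<'E'
from h import *
plan([.413,.276,.122],-50.1)
E
```

```text
t 21.75 pos [0.4118 0.2782 0.1615] yaw -50.67 q6 1.27 open 0.413 tilt [0.0015 0.0017]
shift [-0.0006  0.0024  0.0395] turn -0.0099
```

Call:
drive_tool(
  moves=[
    [[0,0,0],[-0.001,0.002,0.038],0.035],
    [[0,0,0],[0,0,0],0.025],
    [[0,0,0],[0,0,0],0.008],
    [[0,0,0],[0,0,0],0.008],
    [[0,0,0],[0,0,0],0.008],
  ],
)

```text
time: 22.38
eef_pos: [0.4121, 0.2755, 0.1231]
tcp_rot: [0.941, 0.337, 0.0, -0.0]
contact_force: [-1.7, 0.3, -0.8]
opening: 0.131
finger_force: 35.6
```

Call:
drive_tool(
  moves=[
    [[0,0,0.18],[0,0,0],0.008],
    [[0,0,0.18],[0,0,0],0.008],
    [[0,0,0.18],[0,0,0],0.008],
    [[0,0,0.18],[0,0,0],0.008],
    [[0,0,0.06],[0,0,0],0.008],
  ],
)

```text
time: 23.0
eef_pos: [0.412, 0.2759, 0.1231]
tcp_rot: [0.999, -0.047, 0.0, -0.001]
contact_force: [-0.6, 1.0, -1.0]
opening: 0.133
finger_force: 35.6
```

Call:
drive_tool(
  moves=[
    [[0,0,0.03],[0,0,0],0.008],
    [[0,0,0.02],[0,0,0],0.008],
    [[0,0,0],[0,0,0],0.008],
  ],
)

```text
time: 23.38
eef_pos: [0.4121, 0.2759, 0.1231]
tcp_rot: [0.998, -0.069, 0.0, -0.0]
contact_force: [-2.9, 2.8, 1.7]
opening: 0.131
finger_force: 47.6
```

```bash
python3 - <<'E'
from h import *
s=ctrl.get_state();print(s['contact_force'],s['wrist_torque'],s['finger_force'])
plan([.46,.318,.267],-3.9)
E
```

```text
[-2.86095406  2.78725597  1.71291947] [0.58831216 0.51795063 0.97378456] 47.61625941782768
t 23.375 pos [0.4121 0.2759 0.1231] yaw -97.95 q6 2.09 open 0.131 tilt [0.0005 0.0006]
shift [ 0.0417 -0.0485 -0.1438] turn 1.5001
```

All four are at their stops. I'll retreat and verify with the last picture.

Call:
drive_tool(
  moves=[
    [[0,0,0],[0,0,0],0.03],
    [[0,0,0],[0,0,0],0.035],
    [[0,0,0],[0,0,-0.05],0.035],
    [[0,0,0],[0.02,-0.025,-0.05],0.035],
    [[0,0,0],[0.02,-0.025,-0.045],0.035],
  ],
)

```text
time: 24.0
eef_pos: [0.4597, 0.3192, 0.2696]
tcp_rot: [0.997, -0.072, 0.001, -0.0]
contact_force: [0.7, 0.1, 0.3]
opening: 0.407
finger_force: 0.0
```

Call:
drive_tool(
  moves=[
    [[0,0,0],[-0.04,0,0],0.035],
    [[0,0,0],[0,0,0],0.035],
    [[0,0,0],[0,0,0],0.035],
  ],
)

```text
time: 24.38
eef_pos: [0.4192, 0.3244, 0.267]
tcp_rot: [0.997, -0.071, 0.0, 0.0]
contact_force: [-0.0, -0.3, -0.5]
opening: 0.411
finger_force: 0.0
```

```bash
python3 - <<'E'
from h import *
c=ctrl.read_camera('wrist');cv2.imwrite('pics/w4.png',c['image'][:,:,::-1])
np.savez('w4.npz',**c)
E
```

```text
(no output)
```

View pics/w4.png

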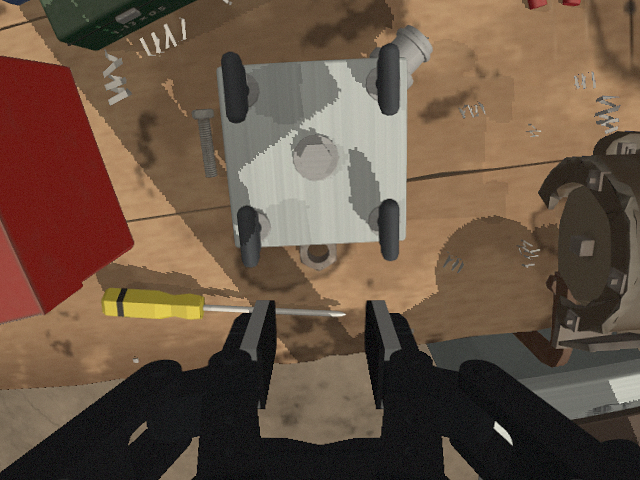

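The picture shows all four bars, at (235,87), (388,80), (250,235) and (389,228), lying along the cover's y edges. That is home, and the gripper is clear.

```bash
python3 -c "
from plant import ctrl
print(ctrl.sign_off())"
```

```text
the job is handed in; nothing more can be done
None
```

All four wing fasteners were turned half way and then home to their stops, in the order spigot, opposite, side a, side b on both passes, and the job is handed in at about 24.4 s of robot time.

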